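# Put the primed robot torso in the drying bay and hang its dust guard

### The job

Take the tall painting stand with the grey model torso out from between the two spray cans and stand it upright on the round pad in the narrow drying bay, its hatch facing the bay's barred end; the cans and the bay walls leave room for fingers on different sides of the torso, so set it down on the desk in between and take it another way. Then lift the folded dust guard off its rail and hang it over the bay's bar. Do not let the stand tip or the guard fall, and leave the cans and everything else on the desk where they are.

Things in the scene. Friction and masses are not known exactly. Their poses are not given: they have to be found in the camera images.
- torso_mid (a point): Tall top-heavy painting stand, 175 mm high, about 0.24 kg: black foot 52 mm across, 8 mm thick; steel rod 8 mm; on top a grey chest block 44 mm deep (x) by 60 mm wide (y), 127 to 175 mm above the underside, holding nearly all the mass. Point on the rod axis, 87.5 mm above the underside; z up, front to its -x. Starts on the rack facing a can: fingers fit only at the ends of its 60 mm width.
- torso_hatch (a point): Outer face of the hatch at the torso's waist, 27 mm to its -x (its front) from the rod axis, 117 mm above the underside. The hatch is 22 mm wide, 14 mm high and sticks out 5 mm beyond the chest's front, just below the chest.
- can_rack: Fixed shallow white tray, 140 mm (x) by 200 mm (y), floor 4 mm thick, rim 10 mm high; origin at the centre of its underside on the desk. Holds can, torso, can in a row along its y (10 mm between chest and cans) and a dropper bottle. Stands left or right on the desk.
- can_a_mid (a point): Aerosol spray can, 54 mm across, 195 mm high, stands on the rack's +y side; point on its axis half-way up. Leave alone.
- can_b_mid (a point): Second aerosol spray can, 54 mm across, 195 mm high, on the rack's -y side; point on its axis half-way up. Leave alone.
- bay: Fixed drying bay, floor 210 (x) by 92 mm (y), 6 mm thick. Clear side walls with grey edges along x, inner faces at y = +-41 mm, 5 mm thick, 195 mm high: no room for fingers beside the torso's 60 mm width, but free before and behind it. Open above; +x end wall 55 mm high; a bar crosses the -x end. Origin on the desk under the pad's middle. Stands across the desk from the can rack.
- bay_pad (a point): Middle of the dark round pad (60 mm across) on the bay's floor, 6 mm above the desk, where the stand is to stand; it is at the bay's origin in x and y.
- bay_bar (a point): Middle of the bay's bar: steel, 10 mm in diameter, along the bay's y, its axis 150 mm above the desk and 95 mm to the bay's -x from the pad.
- rail: Fixed little rail where the guard starts: foot 50 mm (x) by 150 mm (y), 8 mm high, posts at y = +-66 mm, bar 10 mm in diameter along its y with its axis 150 mm above the desk. Origin at the centre of the underside.
- guard_mid (a point): Dust guard, a folded rigid sheet like a steep roof, 0.1 kg, 60 mm long (its y, along the bar), 36 mm over its two flanks (its x), 28 mm between them, with a grip fin on top 12 mm thick (x), 36 mm long (y). 135 mm high in all; this point is half-way up on its middle plane. z up; both faces alike. Its fold centres itself on a bar.
- guard_ridge (a point): Point of the dust guard that lies on the bar's axis when it hangs on a bar, 12.5 mm above guard_mid. From this point the flanks reach 80 mm down, the fold's outside is 13 mm up, the fin reaches from there to 55 mm up. Its axes are those of guard_mid.
- jar_mid (a point): Black paint jar with a yellow lid, 60 mm across, 70 mm high; point on its axis half-way up. Stands somewhere in the middle of the desk. Leave alone.
- dropper_a_mid (a point): Small dropper bottle, 26 mm across, 70 mm high, in the middle of the desk, nearer the robot; point half-way up. Leave alone.
- dropper_b_mid (a point): Small dropper bottle, 26 mm across, 70 mm high, far to the right; point half-way up. Leave alone.
- dropper_c_mid (a point): Small dropper bottle, 26 mm across, 70 mm high, on the can rack on its +x side; point half-way up. Leave alone.
- brush_grip (a point): Brush lying far to the right, about 160 mm long; point on its handle. Leave alone.
- remote: White remote control lying far to the left, 50 x 150 x 20 mm; origin at the centre of its underside. Leave alone.
There are look-alikes about, which are no part of the job. What is shaped like the part that bears guard_mid but purple or yellow is not meant.

How it is judged (in metres and radians):
On the way:
1. the torso stands upright on the pad in the drying bay, hatch to the barred end, let go, and the guard is not yet on the bay's bar (horizontal distance between torso_mid and bay_pad below 0.02 m and height (world z) of torso_mid between 0.085 and 0.103 m and angle between torso_mid's own z axis and vertical below 0.1 rad and angle between the x axis of torso_mid and the x axis of bay, either way round below 0.25 rad and x of torso_hatch in the frame of bay below 0 m and contact force between torso and the fingers below 0.1 N and distance between guard_ridge and bay_bar above 0.05 m), for 0.2 s.
At the end, for the whole second after the job is handed in: Stand upright (0.1 rad) in the bay, axis within 20 mm of the pad's middle, square to the bay within 0.25 rad, hatch to the bar; guard astride the bay's bar, ridge point within 18 mm of the bar's middle, upright within 0.25 rad, along the bar within 0.3 rad; both at rest (horizontal distance between torso_mid and bay_pad below 0.02 m and height (world z) of torso_mid between 0.085 and 0.103 m and angle between torso_mid's own z axis and vertical below 0.1 rad and angle between the x axis of torso_mid and the x axis of bay, either way round below 0.25 rad and x of torso_hatch in the frame of bay below 0 m and distance between guard_ridge and bay_bar below 0.018 m and height (world z) of guard_ridge above 0.142 m and angle between guard_ridge's own z axis and vertical below 0.25 rad and angle between the y axis of guard_ridge and the y axis of bay, either way round below 0.3 rad and linear speed of each of torso, guard below 0.02 m/s); the robot touches nothing.
It fails at once if the torso's stand tips by more than 20 degrees (angle between torso_mid's own z axis and vertical above 0.35 rad).
It fails at once if a spray can, the paint jar or a dropper bottle is moved more than 25 mm or knocked over (distance of any of can_a_mid, can_b_mid, jar_mid, dropper_a_mid, dropper_b_mid, dropper_c_mid from where it was at the start of the episode above 0.025 m or angle between any of can_a_mid, can_b_mid, jar_mid, dropper_a_mid, dropper_b_mid, dropper_c_mid's own z axis and vertical above 0.4 rad).
It fails at once if the brush or the remote control is moved more than 25 mm (distance of any of brush_grip, remote from where it was at the start of the episode above 0.025 m).
It fails at once if the dust guard is dropped onto the desk or turned on its side (angle between guard_ridge's own z axis and vertical above 0.7 rad or height (world z) of guard_ridge below 0.105 m).
It also fails if it takes over 72 s, if anything falls off the work surface, if the arm or the gripper's body presses on something with over 40 N, if the wrist force passes 120 N, or if a joint passes its speed limit or range.

### The arm

A 7-joint arm with a two-finger parallel gripper is mounted at the origin on the work surface. World frame = base frame: x ahead of the robot, y to its left, z up, the work surface at z = 0. Lengths are in mm, angles in rad, forces in N, time in s.
With the tool pointing down it reaches from about 400 to 875 mm from the base axis. Payload 19.3 kg.
Tool frame: the origin (TCP) lies at the very end of the fingers, on their centre line; the grasp point (between the pads) lies 19 mm behind it (grip_point_offset is the z of the grasp point in the tool frame, in mm); z points along the fingers, y is the line along which they close (so a half turn about z gives the same grasp; the last joint's range is limited). The gripper opens to 85 mm and grips with 20 to 120 N. Pads are 22 mm wide; open, the fingers measure 114 mm over their backs; the gripper's body (76 mm by 85 mm) begins 54 mm behind the grasp point. The pads swing forward as they close: fully open they stand 13 mm farther back than shut.
Start: joints at [-1.213, 0.521, -0.036, 1.599, 0.021, 1.021, -0.113], TCP at [259.31, 568.658, 207.191] pointing down, gripper open.
Joint ranges: [-2.91, 2.91], [-0.3, 2.13], [-1.5, 1.42], [0.17, 2.43], [-1.26, 4.41], [0.16, 1.93], [-2.52, 2.52]. Speed limits (rad/s): [1.89, 1.89, 2.39, 2.39, 3.01, 3.01, 3.01].

### API

Orientations are given as a 3x3 rotation matrix whose columns are the frame's x, y, z axes.
In Python, from workcell import movep, movel, goto_joints, open_gripper, clamp, wait, inverse_kinematics, read_state, camera, PlanningError, finish_job, grip_point_offset gives the robot as it stands. Calls block until the motion is done:
- movep(position, orientation): joint-space move of the TCP to a pose.
- movel(position, frame=None, max_speed=150, guard=None): straight line of the TCP; frame=None keeps the orientation; max_speed is the mean speed in mm/s. With guard (N) it stops when the force on the tool has changed by that much, and returns True; else False.
- goto_joints(angles): joint-space move.
- open_gripper() and clamp(): open the fingers fully, or close them until they stop; the grip force is fixed at half the most.
- wait(seconds).
- inverse_kinematics(position, orientation): joint angles nearest the present ones, or None.
- read_state(): the state.
- camera(name): name is "scene" or "top" or "wrist"; returns a dict with "image" (480x640x3 uint8, blue, green, red), "range_z" (480x640 float32, mm along the optical axis (not along the pixel's ray), 0 where there is no reading), "fx", "fy", "cx", "cy" (pixels), "dist_coeffs" ([k1, k2, p1, p2, k3] as OpenCV has them; the pictures are not rectified), "cam_to_world" (4x4, takes a point from camera to world coordinates). Camera axes: x right, y up, looking along -z (the intrinsics and any distortion apply to the point x, -y, -z); pixel columns grow to the right and rows downward; lengths in mm; the calibration is good to about 2 mm. A picture is of the moment at which its call begins.
A pose or a line that the arm cannot do raises PlanningError and nothing moves.
- finish_job(): hands the job in; it is judged then, once.
The state is a dict: "time": time; "qpos": joint angles; "qvel": joint speeds; "joint_efforts": joint torques, N m; "eef_pos": TCP position; "tool_rot": TCP orientation; "ft_force": force on the tool from outside, world axes, zero at the start; "torque": the same for the moment, N m; "finger_gap": finger opening in mm; "gripper_force": force on a finger pad.
Only numpy, scipy, OpenCV 4.12 (cv2) and the standard library are available. Lean on these libraries where they do the work, as an engineer would, in place of code of your own. Each camera call takes 0.05 s, during which the arm holds its last target. There are 200 camera calls.

## Working session

There is one attempt and no reset: what is moved stays moved. The work goes in short steps, each a Python script; the robot and the scene stay as the last script left them, time stands still between calls to the robot, and variables do not carry over. Pictures are saved under pics/ and viewed, at most 10 in all, crops included, and the job is handed in when it is done.

```bash
mkdir -p pics; ls; cat > h.py <<'E'
import numpy as np, cv2
from workcell import *
def ray(c,u,v):
    K=np.array([[c['fx'],0,c['cx']],[0,c['fy'],c['cy']],[0,0,1.]])
    p=cv2.undistortPoints(np.array([[[u,v]]],float),K,np.array(c['dist_coeffs'],float))[0,0]
    return np.array([p[0],-p[1],-1.])
def onz(c,u,v,z):
    T=np.array(c['cam_to_world']);d=T[:3,:3]@ray(c,u,v);o=T[:3,3]
    return o+d*(z-o[2])/d[2]
def cloud(c):
    K=np.array([[c['fx'],0,c['cx']],[0,c['fy'],c['cy']],[0,0,1.]])
    vv,uu=np.mgrid[:480,:640]
    p=cv2.undistortPoints(np.stack([uu,vv],-1).reshape(-1,1,2).astype(float),K,np.array(c['dist_coeffs'],float)).reshape(480,640,2)
    r=c['range_z'].astype(float)
    P=np.stack([p[...,0]*r,-p[...,1]*r,-r],-1)
    T=np.array(c['cam_to_world']);W=P@T[:3,:3].T+T[:3,3]
    W[r<=0]=np.nan
    return W
E
python3 - <<'E'
from h import *
import pickle
for n in ['scene','top']:
    c=camera(n);cv2.imwrite(f'pics/{n}0.png',c['image']);pickle.dump(c,open(n+'0.pkl','wb'))
    print(n,np.array(c['cam_to_world']).round(2).tolist(),c['fx'],c['dist_coeffs'])
print(read_state()['time'],grip_point_offset)
E
```

```text
pics
scene [[0.09, -0.7, 0.71, 1638.87], [1.0, 0.06, -0.06, -82.98], [0.01, 0.71, 0.71, 1233.44], [0.0, 0.0, 0.0, 1.0]] 540.3220873883258 [-0.16813885  0.          0.          0.          0.        ]
top [[-0.02, 0.99, -0.15, 308.41], [-1.0, -0.02, -0.0, 1.37], [-0.01, 0.15, 0.99, 1717.08], [0.0, 0.0, 0.0, 1.0]] 614.5319351099541 [0.04816728 0.         0.         0.         0.        ]
0.1 -18.700000000000003
```

View pics/top0.png

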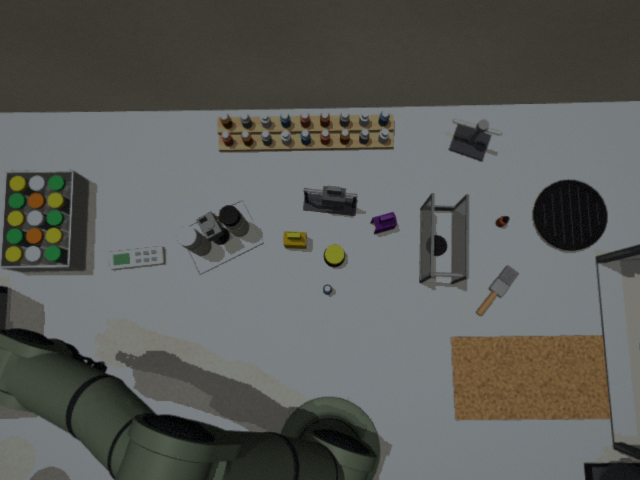

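View pics/scene0.png

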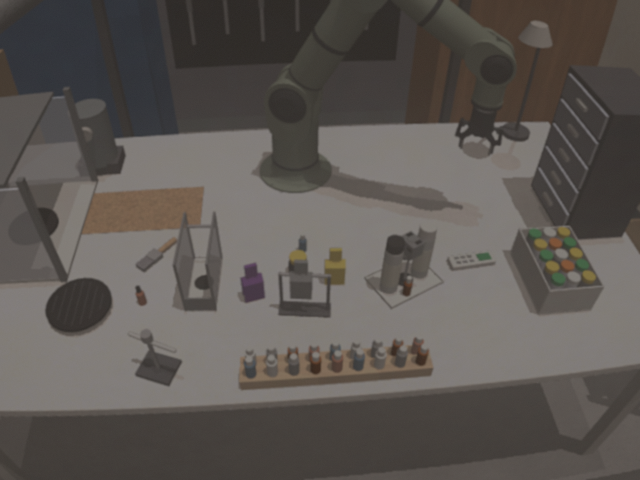

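The top view shows the rack (≈222,237) with cans at (195,238) and (232,215) and the chest at (209,225). The guard on its rail is at (330,197), and the bay is at (445,242) with its pad at (437,245) and its bar at the robot end (445,278). The scene view confirms the bar is at the bay's robot end. Next come enlarged crops and depth clouds.

```bash
python3 - <<'E'
from h import *
import pickle
t=pickle.load(open('top0.pkl','rb'));s=pickle.load(open('scene0.pkl','rb'))
def crop(c,x,y,w,h,k): 
    return cv2.convertScaleAbs(cv2.resize(c['image'][y:y+h,x:x+w],None,fx=k,fy=k,interpolation=cv2.INTER_CUBIC),alpha=1.6)
# 4 tiles 400x300
a=crop(t,170,190,100,75,4);b=crop(t,400,190,100,100,3);b=crop(t,395,188,134,100,3)[:300,:400]
d=crop(s,360,225,100,75,4);e=crop(s,160,205,134,110,3)[:300,:400]
cv2.imwrite('pics/mont.png',np.vstack([np.hstack([a,b]),np.hstack([d,e])]))
for n,c in(('top',t),('scene',s)):
    W=cloud(c);Z=W[...,2]
    print(n,'desk z',np.nanmedian(Z[(abs(W[...,0]-450)<30)&(abs(W[...,1])<150)]))
    m=(W[...,0]>400)&(W[...,0]<850)&(W[...,1]>-400)&(W[...,1]<400)&(Z>90)&(Z<260)
    k,l,st,ce=cv2.connectedComponentsWithStats(m.astype(np.uint8))
    for i in range(1,k):
        if st[i,4]>8:
            q=W[l==i];print(st[i].tolist(),np.median(q,0).round(),q.min(0).round(),q.max(0).round())
E
```

```text
top desk z 0.25516067488729277
[462, 124, 12, 5, 28] [ 847. -389.  129.] [ 840. -400.  119.] [ 850. -371.  137.]
[364, 132, 4, 4, 9] [ 845. -114.   91.] [ 838. -120.   90.] [ 848. -111.   96.]
[303, 186, 55, 20, 574] [659. -22. 153.] [643. -85.  91.] [686.  56. 213.]
[424, 193, 45, 89, 1803] [ 534. -345.  159.] [ 435. -362.   90.] [ 652. -257.  208.]
[177, 205, 69, 47, 1554] [576. 292. 182.] [524. 214.  91.] [628. 371. 210.]
[375, 213, 21, 13, 118] [ 601. -160.  130.] [ 588. -188.   90.] [ 614. -134.  144.]
[284, 232, 22, 8, 110] [557.  81. 131.] [552.  54.  90.] [568. 110. 144.]
scene desk z nan
  return np.nanmean(a, axis, out=out, keepdims=keepdims)
```

View pics/mont.png

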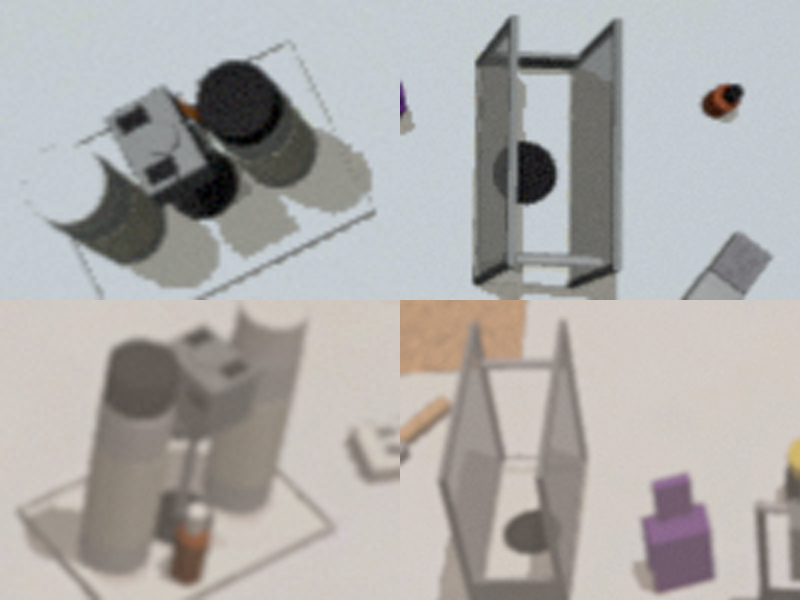

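The crops show the chest's long side across the can row (corners ≈ (108,122), (165,88), (210,150), (155,195)) and the dropper on the far side. The bay's end wall is at its far end and its bar at the near end. The hatch can't be seen yet. I'll fit these from the cloud, then look with the wrist camera.

```bash
cat >> h.py <<'E'
def rect(c,box,z0,z1):
    W=cloud(c);x0,x1,y0,y1=box
    m=(W[...,0]>x0)&(W[...,0]<x1)&(W[...,1]>y0)&(W[...,1]<y1)&(W[...,2]>z0)&(W[...,2]<z1)
    k,l,st,ce=cv2.connectedComponentsWithStats(m.astype(np.uint8))
    out=[]
    for i in range(1,k):
        if st[i,4]>=12:
            q=W[l==i];out.append((st[i].tolist(),np.median(q[:,2]).round(1),[np.round(v,1) for v in cv2.minAreaRect(q[:,:2].astype(np.float32))]))
    return out
def down(a):  # tool pointing down, y (closing line) at world angle a
    y=np.array([np.cos(a),np.sin(a),0]);z=np.array([0,0,-1.]);return np.column_stack([np.cross(y,z),y,z])
E
python3 - <<'E'
from h import *
import pickle
t=pickle.load(open('top0.pkl','rb'))
for nm,b,z0,z1 in [('chest',(500,650,200,400),168,187),('cans',(500,650,200,400),192,205),('walls',(420,700,-400,-240),190,201),('bar',(420,520,-350,-260),146,160),('endw',(560,700,-350,-260),48,60),('pad',(480,600,-350,-260),3,9),('fin',(600,720,-120,80),190,215),('railbar',(600,720,-120,80),145,160)]:
    print(nm,*rect(t,b,z0,z1),sep='\n  ')
a=np.arctan2(233-283,575-548) if 0 else 0
for z in (420,380,350):
  for a in np.arange(-np.pi,np.pi,np.pi/6):
    q=inverse_kinematics([560,250,z],down(a))
    if q is not None: print(z,round(a,2),np.round(q,2))
E
```

```text
chest
  ([197, 212, 26, 28, 409], np.float64(179.1), [array([580.7, 295. ]), array([60.3, 44.8]), np.float64(29.1)])
  ([231, 214, 10, 13, 23], np.float64(175.1), [array([591. , 224.4]), array([ 8.8, 38.5]), np.float64(54.5)])
  ([188, 241, 11, 7, 19], np.float64(175.6), [array([532. , 333.5]), array([ 6.4, 26.7]), np.float64(31.3)])
cans
  ([219, 205, 21, 20, 295], np.float64(199.1), [array([603.2, 240.6]), array([48.6, 47.9]), np.float64(44.2)])
  ([177, 226, 20, 20, 303], np.float64(198.6), [array([551.3, 346.4]), array([48.6, 48.2]), np.float64(2.0)])
walls
  ([430, 193, 5, 84, 220], np.float64(195.9), [array([ 545.3, -267.2]), array([  8.7, 210.7]), np.float64(86.9)])
  ([465, 194, 4, 84, 244], np.float64(196.4), [array([ 541.1, -353.5]), array([  8.4, 210.7]), np.float64(86.6)])
bar
  ([428, 250, 1, 21, 21], np.float64(153.9), [array([ 485.2, -261.7]), array([ 1.3, 52.3]), np.float64(86.4)])
  ([462, 252, 2, 16, 19], np.float64(153.3), [array([ 484.6, -348.2]), array([ 2.5, 38.9]), np.float64(87.5)])
  ([434, 269, 30, 11, 117], np.float64(153.8), [array([ 446.7, -311.5]), array
[... 1779 characters left out ...]
1.55]
380 2.62 [-0.38  0.39 -0.2   1.37  0.08  1.39  2.04]
350 -3.14 [-0.29  0.41 -0.33  1.42  0.13  1.33  2.51]
350 -2.62 [-1.22  0.78  1.39  1.47 -0.76  1.52 -2.47]
350 -2.09 [-1.19  0.67  1.23  1.47 -0.64  1.44 -2.05]
350 -1.57 [-0.96  0.47  0.69  1.46 -0.3   1.32 -1.82]
350 -1.05 [-0.89  0.44  0.57  1.46 -0.24  1.32 -1.35]
350 -0.52 [-0.82  0.42  0.46  1.45 -0.19  1.31 -0.87]
350 -0.0 [-0.75  0.41  0.34  1.45 -0.14  1.31 -0.4 ]
350 0.52 [-0.66  0.4   0.22  1.44 -0.09  1.31  0.08]
350 1.05 [-0.58  0.4   0.09  1.44 -0.04  1.31  0.56]
350 1.57 [-0.52  0.39  0.01  1.43 -0.    1.31  1.06]
350 2.09 [-0.44  0.4  -0.11  1.43  0.04  1.32  1.54]
350 2.62 [-0.37  0.4  -0.22  1.43  0.09  1.32  2.03]
```

The depth fits are good: the chest is at ≈(580,294) with its width axis at ~28°, the bay at (543,-310) with yaw ≈ -3°, and the guard fin at (665,-24). I'll hover over the torso now to refine the fit and find the hatch.

```bash
python3 - <<'E'
from h import *
import pickle
movep([578,294,300],down(0.49))
w=camera('wrist');pickle.dump(w,open('w1.pkl','wb'));s=read_state()
print(s['time'],s['qpos'],np.array(w['cam_to_world']).round(2).tolist(),w['fx'])
cv2.imwrite('pics/w1.png',w['image'])
print(*rect(w,(520,650,220,370),168,187),sep='\n')
print(*rect(w,(500,650,200,400),192,205),sep='\n')
print(*rect(w,(520,650,220,370),108,130),sep='\n')
E
```

```text
1.7333 [-0.69015564  0.49371343  0.19670169  1.42249274 -0.098851    1.23553418
  0.00881739] [[0.88, -0.46, -0.13, 545.86], [0.47, 0.85, 0.24, 355.8], [-0.0, -0.27, 0.96, 466.19], [0.0, 0.0, 0.0, 1.0]] 363.9409174276638
([292, 201, 73, 55, 3828], np.float64(178.9), [array([582.8, 295.5]), array([59.4, 44.3]), np.float64(29.2)])
([294, 265, 56, 26, 387], np.float64(178.3), [array([598.1, 256.5]), array([47.6, 18.2]), np.float64(26.1)])
([292, 120, 69, 71, 3824], np.float64(198.8), [array([553. , 347.1]), array([49. , 49.4]), np.float64(29.7)])
([291, 274, 61, 60, 2877], np.float64(198.6), [array([605.1, 242. ]), array([49.5, 49.9]), np.float64(67.2)])
([339, 255, 10, 13, 39], np.float64(123.7), [array([618.9, 264.7]), array([ 1.9, 17.7]), np.float64(62.0)])
([296, 256, 8, 12, 28], np.float64(123.4), [array([579.2, 242.4]), array([16.4,  1.5]), np.float64(88.7)])
```

View pics/w1.png

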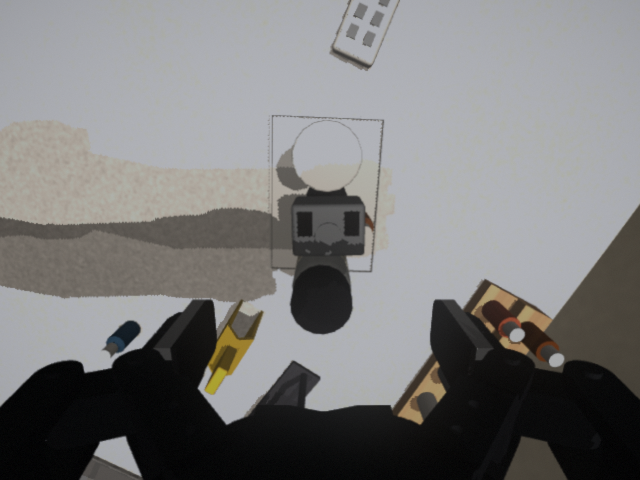

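The wrist view agrees: the chest is at pixels (292–365, 200–255), fitted at (582,295) and 29°. The cans are clear of the finger sides, and the hatch is hidden. I'll grasp the ends of the width, lift, and look for the hatch.

```bash
python3 - <<'E'
from h import *
import pickle
movel([581.5,295,300],down(0.508),max_speed=100)
print(movel([581.5,295,139],max_speed=110,guard=15))
clamp()
s=read_state();print(s['time'],s['eef_pos'],s['finger_gap'],s['gripper_force'])
movel([581.5,295,180],max_speed=50)
movel([581.5,295,350],max_speed=120)
s=read_state();print(s['time'],s['eef_pos'],s['finger_gap'],s['ft_force'])
w=camera('wrist');t=camera('scene')
im=np.hstack([cv2.resize(w['image'],(400,300)),cv2.resize(t['image'][150:300,340:500],(400,300),interpolation=cv2.INTER_CUBIC)])
big=cv2.resize(w['image'][170:370,220:420],(400,300))
cv2.imwrite('pics/l1.png',cv2.convertScaleAbs(np.vstack([im,np.hstack([big,cv2.resize(camera('top')['image'][180:260,170:277],(400,300),interpolation=cv2.INTER_CUBIC)])]),alpha=1.6))
E
```

```text
False
3.9667 [581.92760804 295.24674725 139.74180363] 58.11243631927454 64.93521809577942
6.5 [581.29132983 294.90718278 349.31408375] 57.93564161553467 [-1.04391112  0.40535569 -1.7688351 ]
```

View pics/l1.png

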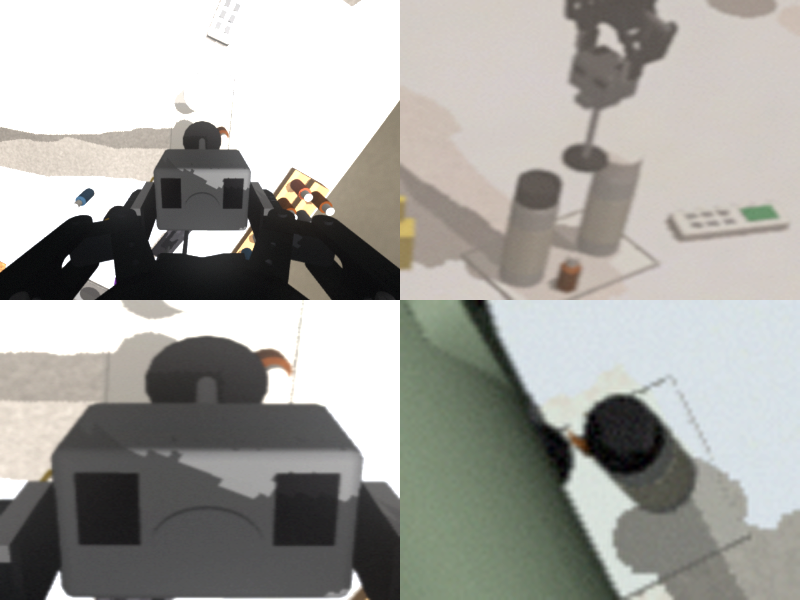

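The wrist view shows no hatch on the camera (white-can) side of the chest. The chest edge and the rod at (205,385) are clear there. The scene crop shows a lump at (592,98) on the black-can side, so the front faces the tool's -x. I'll carry the stand to the clear desk spot, turning tool y to -93° so that torso x lines up with the bay.

```bash
python3 - <<'E'
from h import *
import pickle
t=pickle.load(open('top0.pkl','rb'));W=cloud(t)
P=np.array([470,-140])
for r in (60,80,100,110): 
    d=np.hypot(W[...,0]-P[0],W[...,1]-P[1]);print(r,np.nanmax(W[...,2][d<r]))
a=np.radians(-93)
try:
    movel([530,100,350],down(np.radians(-30)))
    movel([470,-140,350],down(a))
except PlanningError as e: print('PE',e); movep([470,-140,350],down(a))
s=read_state();print(s['time'],s['eef_pos'],s['qpos'].round(2),s['finger_gap'])
movel([470,-140,150],max_speed=140)
s0=read_state()
print(movel([470,-140,133],max_speed=20,guard=4))
s=read_state();print(s['time'],s['eef_pos'],np.array(s['ft_force'])-s0['ft_force'])
E
```

```text
60 15.479690352248554
80 15.479690352248554
100 70.81364058929285
110 84.68631701902518
9.9417 [ 470.16190702 -139.39410205  349.91948178] [-0.47  0.21  0.78  1.77 -0.16  1.23 -1.27] 58.120946394712966
True
12.2 [ 470.09297612 -139.98526336  135.69045791] [-1.05675374  0.99227567 10.18500225]
```

```bash
python3 - <<'E'
from h import *
open_gripper()
movel([470,-140,290],max_speed=140)
movel([470,-140,300],down(np.radians(-3)),max_speed=20) if 0 else movep([470,-140,300],down(np.radians(-3)))
w=camera('wrist');s=read_state();print(s['time'],s['qpos'].round(2))
print(*rect(w,(420,520,-200,-80),160,185),sep='\n')
print(*rect(w,(420,520,-200,-80),-5,14),sep='\n')
cv2.imwrite('pics/w2.png',w['image'])
E
```

```text
15.25 [-0.2   0.22  0.45  1.84 -0.11  1.11  0.23]
([297, 187, 53, 73, 3806], np.float64(174.9), [array([ 471.3, -139.5]), array([60.2, 43.9]), np.float64(86.9)])
([280, 145, 83, 97, 4219], np.float64(-0.1), [array([ 470., -140.]), array([119.9, 100. ]), np.float64(90.0)])
```

View pics/w2.png

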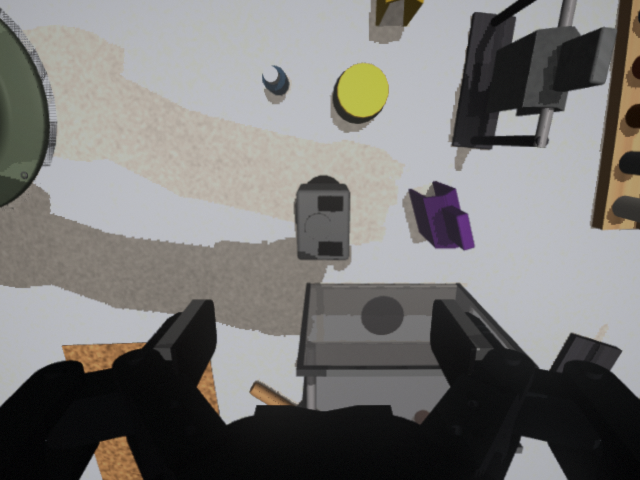

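The stand is upright on the desk at (471,-139.5), square at -3°. It sits at pixel (323,222), and the bay pad is at (382,316). I'll regrasp it front to back and measure the bay from this view.

```bash
python3 - <<'E'
from h import *
w=camera('wrist')
print('walls',*rect(w,(400,720,-420,-220),188,201),sep='\n')
print('bar',*rect(w,(420,520,-350,-260),146,160),sep='\n')
print('pad px',onz(w,382,316,6).round(1))
a=np.radians(-3.1)
movel([471.2,-139.6,300],down(a),max_speed=60)
print(movel([471.2,-139.6,135],max_speed=130,guard=15))
clamp()
s=read_state();print(s['time'],s['eef_pos'],s['finger_gap'],s['gripper_force'])
movel([471.2,-139.6,170],max_speed=50)
movel([471.2,-139.6,370],max_speed=140)
s=read_state();print(s['time'],s['eef_pos'],s['finger_gap'])
E
```

```text
walls
([296, 363, 148, 14, 1743], np.float64(196.3), [array([ 504.9, -266.1]), array([  8.9, 127.8]), np.float64(86.9)])
([534, 362, 5, 7, 13], np.float64(193.9), [array([ 651.4, -271.3]), array([3.1, 1.2]), np.float64(7.2)])
([516, 443, 7, 10, 45], np.float64(196.3), [array([ 645.4, -360.3]), array([6.3, 7.2]), np.float64(2.8)])
bar
([305, 339, 76, 9, 573], np.float64(153.1), [array([ 483.6, -262.6]), array([ 2.2, 72.9]), np.float64(87.1)])
([306, 377, 10, 33, 297], np.float64(154.0), [array([ 448.7, -318.1]), array([40.4,  9.3]), np.float64(86.6)])
pad px [ 544.4 -312.7    6. ]
False
17.4583 [ 471.356221   -139.70724718  135.54199262] 42.78853219378268 60.09003818035126
19.8833 [ 470.95573857 -139.55375733  369.40893046] 42.32368021600106
```

```bash
python3 - <<'E'
from h import *
a=np.radians(-3.1)
movel([544,-310.8,370],down(a),max_speed=130)
wait(0.3)
s0=read_state()
print(movel([544,-310.8,155],max_speed=120,guard=15))
s0=read_state()
print(movel([544,-310.8,139],max_speed=20,guard=4))
s=read_state();print(s['time'],s['eef_pos'],np.array(s['ft_force'])-s0['ft_force'])
open_gripper()
movel([544,-310.8,290],max_speed=140)
w=camera('wrist');s=read_state();print(s['time'],s['qpos'].round(2))
print('chest',*rect(w,(500,590,-345,-275),168,186),sep='\n')
print('walls',*rect(w,(400,720,-420,-220),188,201),sep='\n')
print('bar',*rect(w,(420,490,-350,-270),146,160),sep='\n')
movel([544,-310.8,330])
q=inverse_kinematics([665,-24,330],down(np.radians(-5+0)));print(q)
cv2.imwrite('pics/w3.png',w['image'])
E
```

```text
False
True
24.35 [ 543.84127039 -310.86134018  141.60897919] [ 0.40584316  0.23727797 10.43545313]
26.1167 [ 0.1   0.5   0.49  1.51 -0.24  1.2   0.58]
chest
([293, 190, 57, 77, 4176], np.float64(181.0), [array([ 543.5, -310.3]), array([60.5, 44. ]), np.float64(86.9)])
walls
([174, 173, 299, 12, 3228], np.float64(196.8), [array([ 546.7, -268.8]), array([  7.3, 211.5]), np.float64(86.8)])
([185, 283, 276, 15, 3166], np.float64(196.4), [array([ 542. , -355.2]), array([  8.4, 212.6]), np.float64(86.7)])
bar
([202, 185, 63, 89, 1324], np.float64(153.9), [array([ 465.5, -311.2]), array([75.7, 53.5]), np.float64(86.5)])
[-0.33216099  0.53787242  0.46801388  1.3332284  -0.24051913  1.32609386
  0.04947427]
```

View pics/w3.png

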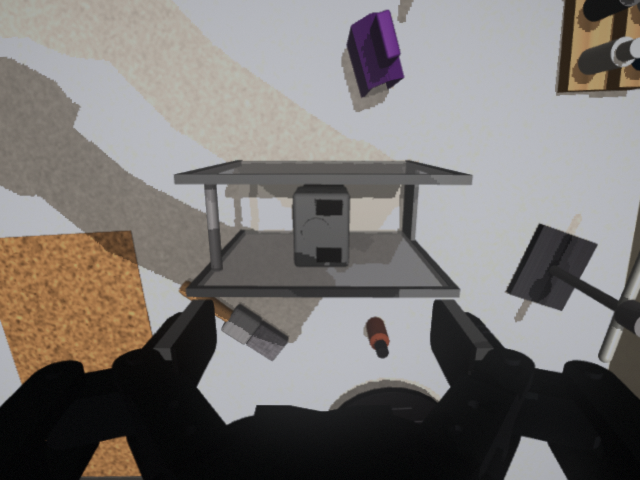

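The torso stands square on the pad at pixel (322,226), 543.5,-310.3, less than 2 mm from the bay's centre. Next is the guard: I'll hover, measure the fin, and grasp it.

```bash
python3 - <<'E'
from h import *
movel([664,-24,330],down(np.radians(-5)),max_speed=150)
w=camera('wrist')
f=rect(w,(610,720,-100,60),194,215);print('fin',*f,sep='\n')
print('bar',*rect(w,(600,720,-120,100),146,163),sep='\n')
print(read_state()['time'])
cv2.imwrite('pics/w4.png',w['image'])
E
```

```text
fin
([318, 202, 16, 45, 632], np.float64(204.4), [array([667.2, -24.6]), array([36.7, 12. ]), np.float64(82.5)])
bar
([306, 127, 39, 118, 1886], np.float64(153.0), [array([ 6.707e+02, -1.000e-01]), array([110. ,  34.9]), np.float64(81.5)])
([318, 246, 11, 29, 280], np.float64(154.0), [array([661. , -71.1]), array([29.8,  9.9]), np.float64(81.6)])
28.8083
```

View pics/w4.png

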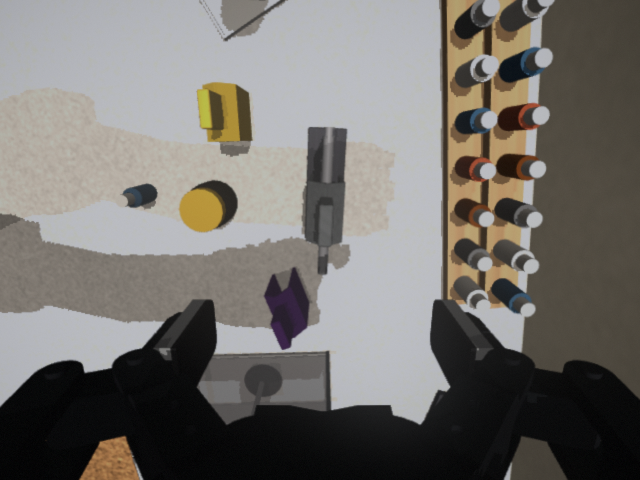

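The fin is at pixel (325,225): centre (667,-24.5), top 204 mm, direction 82.3°. I'll grasp it, lift, carry it over the bar and lower it.

```bash
python3 - <<'E'
from h import *
a=np.radians(-7.8)
movel([666.8,-24.5,300],down(a),max_speed=80)
print(movel([666.8,-24.5,170],max_speed=110,guard=12))
clamp()
s=read_state();print(s['time'],s['eef_pos'],s['finger_gap'],s['gripper_force'])
z=s['eef_pos'][2]
movel([666.8,-24.5,z+30],max_speed=50)
movel([666.8,-24.5,350],max_speed=120)
print('gap',read_state()['finger_gap'])
X,Y=449.3,-306.8
movel([X,Y,350],down(np.radians(-3.2)),max_speed=140)
wait(0.3)
s=read_state();print(s['time'],s['eef_pos'])
w=camera('wrist')
print('fin',*rect(w,(400,500,-350,-260),z+150,450),sep='\n')
cv2.imwrite('pics/w5.png',np.hstack([cv2.resize(w['image'],(400,300)),cv2.resize(camera('scene')['image'][130:310,120:360],(400,300),interpolation=cv2.INTER_CUBIC)]))
E
```

```text
False
31.3417 [666.7977592  -24.49144457 170.19347253] 10.209080910039726 59.46948230266571
gap 10.573190147466903
36.4833 [ 449.37057013 -306.73750519  349.99353851]
fin
([94, 213, 448, 267, 37085], np.float64(430.5), [array([ 449.7, -301. ]), array([ 48.3, 100.1]), np.float64(87.4)])
```

View pics/w5.png

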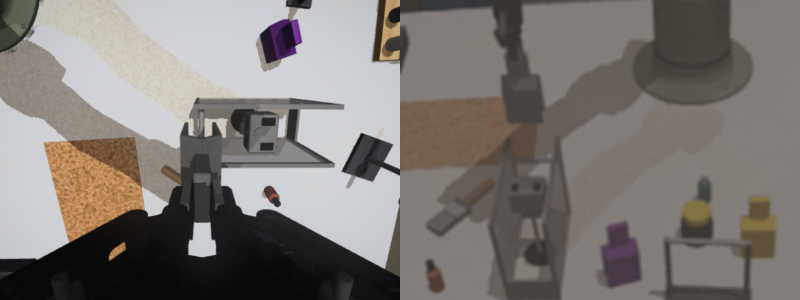

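The guard hangs upright in the fingers above the bar, at (200,150) in the left picture. The torso stands in the bay at (262,130). I'll lower it now.

```bash
python3 - <<'E'
from h import *
X,Y=449.3,-306.8
g=movel([X,Y,185],max_speed=90,guard=12);print(g)
if not g:
    g=movel([X,Y,167],max_speed=20,guard=5)
    s=read_state();print(g,s['time'],s['eef_pos'],s['ft_force'])
    if s['eef_pos'][2]<174:
        open_gripper()
        movel([X,Y,300],max_speed=100)
        w=camera('wrist');s=read_state();print(s['time'])
        print('fin',*rect(w,(400,500,-350,-260),198,215),sep='\n')
        print('chest',*rect(w,(500,590,-345,-275),168,186),sep='\n')
        cv2.imwrite('pics/w6.png',np.hstack([cv2.resize(w['image'],(400,300)),cv2.resize(camera('scene')['image'][130:310,120:360],(400,300),interpolation=cv2.INTER_CUBIC)]))
E
```

```text
False
True 39.275 [ 449.23613081 -306.74931173  170.09639144] [-0.57358717 -0.0603537   6.31612449]
41.4917
fin
([316, 211, 16, 48, 755], np.float64(204.5), [array([ 450.5, -306.7]), array([35.8, 11.4]), np.float64(87.0)])
chest
([406, 189, 62, 72, 4095], np.float64(180.9), [array([ 543.1, -310.5]), array([58.5, 45.6]), np.float64(86.8)])
```

View pics/w6.png

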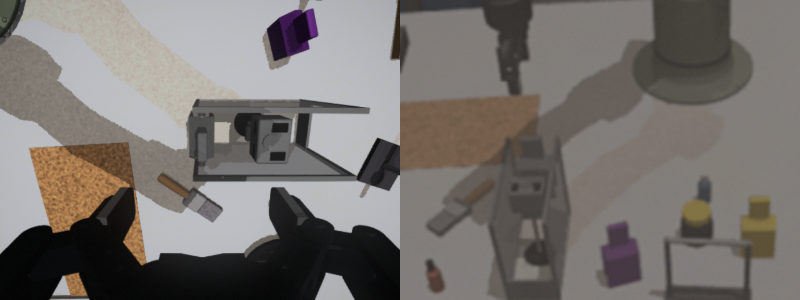

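The guard is astride the bar with the fin at (450.5,-306.7), top 204.5 mm, and the torso is unchanged. One depth check of the hatch side, then I'll hand in.

```bash
python3 - <<'E'
from h import *
w=camera('wrist');W=cloud(w).reshape(-1,3)
m=(W[:,0]>508)&(W[:,0]<522)&(abs(W[:,1]+309)<25)&(W[:,2]>112)&(W[:,2]<134)
q=W[m];print(len(q),q.mean(0).round(1) if len(q) else '',q.min(0).round(),q.max(0).round())
if len(q)>20 and np.percentile(q[:,0],20)<518.5: print(finish_job())
E
```

```text
198 [ 518.3 -309.2  127.7] [ 515. -320.  117.] [ 522. -299.  131.]
the job is handed in; nothing more can be done
None
```

The job is handed in at about 41 s of the 72 s limit: the torso stands upright on the bay pad with its hatch toward the bar, and the guard hangs centred on the bar, both confirmed by a last wrist-camera depth check; the judge's verdict was not returned.

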